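# Close and latch the cheese carrier

### The arm

A 6-joint arm with a two-finger parallel gripper is mounted at the origin on a cart in front of the work surface, level with it; the furniture and walls round the work are solid. World frame = base frame: x ahead of the robot, y to its left, z up, the work surface at z = 0. Lengths are in mm, angles in rad, forces in N, time in s.
With the tool pointing down it reaches from about 350 to 975 mm from the base axis. Payload 7.1 kg.
Tool frame: the origin (TCP) lies at the very end of the fingers, on their centre line; the grasp point (between the pads) lies 19 mm behind it; z points along the fingers, y is the direction in which the jaws open and shut (so a half turn about z gives the same grasp; the last joint's range is limited). The gripper opens to 88 mm and grips with 3 to 60 N. Pads are 20 mm wide; open, the fingers measure 115 mm over their backs; the gripper's body (75 mm by 178 mm) begins 61 mm behind the grasp point.
Start: joints at [-1.356, 0.423, 1.63, -0, 1.089, -0.019], TCP at [144.817, -607.974, 222.675] pointing down, gripper open.
Joint ranges: [-3, 3], [-0.9, 2.11], [0.09, 2.58], [-1.31, 4.45], [0.11, 2.69], [-2.54, 2.54]. Speed limits (rad/s): [2.39, 2.39, 3.01, 3.14, 3.14, 3.14].

### API

Orientations are given as a rotation vector (axis times angle).
In Python, from workcell import monitor, vision, order, find_in, regions_of, place_of gives the robot as it stands. The module is installed in compiled form; this text tells all that it offers.
- The arm moves only by the tool carry_out, never from a script. Its argument "targets" is a list of rows, each a list of 3 entries, a list of its own where there are three numbers: the turn, a rotation vector about the world's x, y, z in degrees, then the shift along the world's x, y, z in mm, then the finger opening in mm, from 0 to 87.8. In form: [[[rx, ry, rz], [x, y, z], hand], ...]. A call has 1 to 10 rows; each row is the pose to reach, as a shift and turn from the pose commanded when the call began; what a row does not reach only later rows make up. A row lasts 1/12 s, in which the tool goes at most 41.7 mm and 7.16 degrees, less where a joint would pass 70% of its speed; a pose out of reach is approached as far as the arm can. A call with a gripper value outside its range is refused whole. The fingers move at their own pace and stop on an object; the grip force is fixed at half the most. Time passes only in rows, so rows that repeat a pose let the fingers close. It gives the time, the measured TCP pose, the force and the opening at its end, in the units of the state.
- monitor.get_obs(): the state, without advancing time (a new reading comes with each control period).
- vision.get_image(name): name is "scene" or "top" or "wrist"; returns the picture (400x640x3 uint8, red, green, blue); there is no depth.
- vision.camera_model(name): a dict with "K" (3x3 intrinsics, pixels), "rvec" (rotation vector, rad) and "tvec" (3), from world to camera coordinates, as OpenCV has them. Camera axes: x right, y down, z forward; pixel columns grow to the right and rows downward; lengths in mm; the calibration is good to about 2 mm. A picture is of the moment at which its call begins: read the wrist's pose just before it. camera_model takes no time and is no camera call; for the wrist camera it gives the pose at the moment of the call.
- order.close_job(): hands the job in, once; it reports no verdict.
Trained networks look in the newest picture that a camera, given by its name, has taken for a name from the list of things; names that differ only in an ending like _2 or _b are one class to them, and where a whole thing is asked for, a point or a joint stands for the part that bears it (a point fixed in the world has none). Each returns a list of dicts, best first, with "confidence" (0 to 1); they miss things now and then, are a little off and sometimes report something else, mostly with a low value. They report only what shows in the picture. A call takes as long as a camera call.
- find_in(query, camera): "point" ([x, y, z] in mm, in the coordinates of the camera as it stood for that picture, good to about 4 mm: the middle of the surface that is visible of it).
- regions_of(query, camera): "mask" (400x640 bool, what is visible of it).
- place_of(query, camera): "point" ([x, y, z] in mm, in the coordinates of the camera as it stood for that picture, good to about 4 mm: a listed point, or the origin of a listed thing).
The state is a dict: "t": time; "qpos": joint angles; "qvel": joint speeds; "joint_torque": joint torques, N m; "ee_pos": TCP position; "orientation": TCP orientation; "ft_force": force on the tool from outside, world axes, zero at the start; "moment": the same for the moment, N m; "width": finger opening in mm.
Only numpy, scipy, OpenCV 4.12 (cv2) and the standard library are available. Lean on these libraries where they do the work, as an engineer would, in place of code of your own. Each camera call takes 0.05 s, during which the arm holds its last target.

### The job

Close up the wooden cheese carrier so that it can be carried: push its sliding lid in until it meets the black rubber seal, then throw the wire loop over so that its end bar drops behind the hook on the lid, and press the lever back down flat past centre so that the latch draws the lid tight and stays. Leave the things standing around it where they are.

Things in the scene. Friction and masses are not known exactly. Their poses are not given: they have to be found in the camera images.
- carrier: Wooden box fixed to the counter, 300 (own x) x 150 (own y) x 93 mm high; origin centre of underside, z up. Own +x runs from latch lever to hook; the lid opens towards own +x. Top: fixed deck at own x -150 to -40 mm, then lid, both 93 mm above the origin; guide strips at the lid's long edges (own y beyond 59 mm) stand 4 mm higher.
- lid (a joint): Sliding plywood lid 178 x 128 x 8 mm: opening in m along own x of the carrier, 0 at the hard stop, 0.095 at most. Slides stiffly (2.5 N), stays where left. At 0.007 it meets the black rubber seal, a spring of 6 N per mm; pushed further by hand it springs back to about 0.007. Only the closed latch holds it in, at 0.001 to 0.003.
- rail (a point): Middle of the top edge of the dark wooden push rail on the lid: a bar 100 mm long across the carrier (own y), 14 mm thick, standing 20 mm above the lid; moves with the lid. Its far side (own +x) is free for pushing the lid shut.
- keeper (a point): Throat of the steel hook on the lid, 10 mm above the lid: the wire's centre when closed; axes of the carrier; moves with the lid. Hook 26 mm wide: upright plate 22 mm high, its face 3.5 mm to own -x of this point; on top a lip, underside 17 mm above the lid, reaching 5.5 mm to own +x. The wire comes down beyond the lip, 10 mm or more to own +x, and is then drawn back under it.
- lever_pivot (a point): Pivot axis of the lever (parallel to the carrier's own y), 16 mm above the deck, at own x -62 mm of the carrier.
- lever_tip (a point): Point in the red grip of the lever, 75 mm from the pivot and 5 mm from the grip's end, midway in its 10 mm thickness; the grip is 30 mm wide.
- lever (a joint): Latch lever, 80 mm from pivot to end: rad, 0 = flat on the deck pointing to own -x, 1.57 = upright, 2.27 = tipped towards the hook, at its stop. Friction holds it (1.5 N). The loop hangs 20 mm from the pivot and reaches farthest at 2.27; below about 1.9 the bar may land on the hook, tipping forward then slips it off behind. Pressed back flat: under 15 N, passes centre 0.3 rad before flat.
- loop_bar (a point): Middle of the end bar of the wire loop. The loop is a U of 7 mm steel wire, 50 mm wide over all (36 mm inside), its bar parallel to the carrier's own y and 120 mm from the loop's hinge on the lever; it passes round lever and hook.
- loop (a joint): Angle of the loop to the lever, rad; loop minus lever angle is its elevation: 0 = level towards the hook (own +x), 1.57 = upright, more = leaning back over the lever. At 4.01 a stop holds it, so it starts leaning back past upright. Swings freely; pushed past upright it falls by itself towards the hook. 50 g.
- honey_jar: Bystander: glass jar with red lid, 65 mm across, 100 mm high; origin at the centre of its underside.
- pepper_jar: Bystander: slim jar with red cap, 45 mm across, 106 mm high; origin at the centre of its underside.
- sample_pot: Bystander: white pot, 72 mm across, 71 mm high; origin at the centre of its underside.
- cheese_wheel: Bystander: small grey whole cheese, 98 mm across, 60 mm high; origin at the centre of its underside.

How it is judged:
By the outcome, as a careful person would: the job done as asked, in the order asked, and still so for the second after the job is handed in, with the robot touching nothing.
It also fails if it takes over 61 s, if anything falls off the work surface, if the arm or the gripper's body presses on something with over 40 N, if the wrist force passes 120 N, or if a joint passes its speed limit or range.

## Working session

There is one attempt and no reset: what is moved stays moved. The work goes in short steps, Python scripts to look and compute and a tool call to move; the robot and the scene stay as the last step left them, time stands still between calls to the robot, and variables do not carry over. Pictures are saved under pics/ and viewed, and the job is handed in when it is done.

Besides the shell and the picture viewer there is one more tool, called after "Request:" as name([rows], argument=value, ...), one row to a line, values as JSON. carry_out: Moves the arm, as the interface text tells. Its arguments: {"type":"object","properties":{"targets":{"type":"array","items":{"type":"array"}}},"required":["targets"]}

```bash
mkdir -p pics; cat > h.py <<'E'
import numpy as np, cv2
from workcell import monitor, vision, order, find_in, regions_of, place_of
def cam(n):
    m=vision.camera_model(n); R,_=cv2.Rodrigues(np.array(m["rvec"],float)); return np.array(m["K"]),R,np.array(m["tvec"],float).ravel()
def world(n,p):
    K,R,t=cam(n); return R.T@(np.array(p)-t)
def proj(n,P):
    K,R,t=cam(n); q=K@(R@np.array(P,float)+t); return q[:2]/q[2]
def snap(n,f):
    im=vision.get_image(n); cv2.imwrite("pics/"+f,im[:,:,::-1]); return im
E
python3 - <<'E'
from h import *
o=monitor.get_obs(); print(o["t"],o["ee_pos"],o["orientation"],o["width"],o["ft_force"])
for c in ["scene","top"]:
    snap(c,c+"1.png")
    for q in ["carrier","rail","keeper","lever_pivot","lever_tip","loop_bar"]:
        r=place_of(q,c)
        print(c,q,[(np.round(world(c,d["point"]),1).tolist(),round(d["confidence"],2)) for d in r[:2]])
print(monitor.get_obs()["t"])
E
```

```text
0.0 [ 144.69416669 -607.4454982   221.91214405] [-3.11866192e+00 -3.66226028e-01  2.46266002e-04] 87.70506856312979 [ 0.31424053 -0.01493845  0.03368442]
scene carrier [([636.4, 359.9, 2.1], 0.59)]
scene rail [([284.8, 61.5, 109.6], 0.63)]
scene keeper [([358.6, 85.9, 104.0], 0.82), ([427.4, 441.0, -1.4], 0.72)]
scene lever_pivot [([505.6, 138.8, 108.6], 0.65)]
scene lever_tip [([480.2, 130.7, 176.0], 0.69)]
scene loop_bar [([553.0, 155.6, 238.2], 0.43)]
top carrier [([452.8, 126.7, 2.6], 0.92), ([481.8, 133.6, 176.2], 0.67)]
top rail [([286.5, 62.8, 116.2], 0.62)]
top keeper [([358.3, 89.4, 105.7], 0.84), ([287.6, 66.9, 115.1], 0.31)]
top lever_pivot [([518.1, 143.7, 107.4], 0.66)]
top lever_tip [([480.8, 132.8, 178.9], 0.66)]
top loop_bar [([558.3, 159.5, 236.6], 0.68)]
0.7
```

View pics/scene1.png

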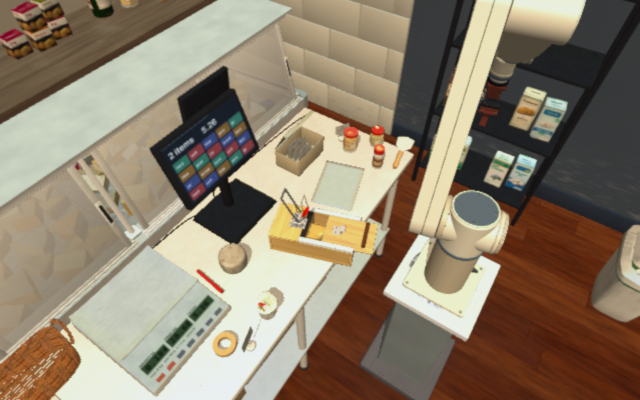

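View pics/top1.png

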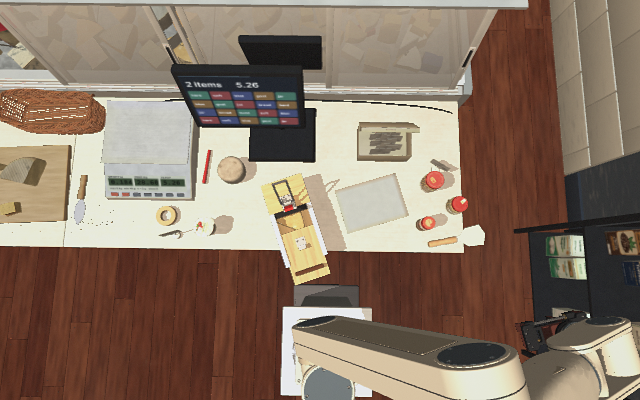

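The carrier's own +x points to the robot, along about (-0.944, -0.33). The lid is about 60 mm open, the lever is at about 2.0 rad and the loop leans back. I'll approach with closed fingers and turn the tool 5.8° to line up with the carrier.

Request:
carry_out([
  [[0, 0, 1], [20, 34, 4], 60],
  [[0, 0, 2], [41, 68, 8], 40],
  [[0, 0, 3], [62, 102, 12], 20],
  [[0, 0, 4], [83, 136, 16], 0],
  [[0, 0, 5], [104, 170, 20], 0],
  [[0, 0, 5.8], [125, 204, 24], 0],
  [[0, 0, 5.8], [146, 238, 28], 0],
  [[0, 0, 5.8], [167, 272, 32], 0],
  [[0, 0, 5.8], [188, 306, 36], 0],
  [[0, 0, 5.8], [210, 340, 40], 0],
])

```text
t: 1.53
ee_pos: [355.3, -266.2, 263.2]
orientation: [3.097, 0.523, 0.001]
ft_force: [-0.1, -0.0, -0.5]
width: 24.4
```

Request:
carry_out([
  [[0, 0, 0], [8, 35, 0], 0],
  [[0, 0, 0], [12, 70, 0], 0],
  [[0, 0, 0], [16, 105, 0], 0],
  [[0, 0, 0], [20, 140, 0], 0],
  [[0, 0, 0], [24, 175, 0], 0],
  [[0, 0, 0], [28, 210, 0], 0],
  [[0, 0, 0], [32, 245, 0], 0],
  [[0, 0, 0], [35, 275, 0], 0],
  [[0, 0, 0], [35, 275, 0], 0],
  [[0, 0, 0], [35, 275, 0], 0],
])

```text
t: 2.37
ee_pos: [389.9, 8.3, 262.8]
orientation: [3.096, 0.53, 0.001]
ft_force: [-0.3, -0.6, -0.3]
width: 0.6
```

```bash
python3 - <<'E'
from h import *
o=monitor.get_obs(); print(o["t"],o["ee_pos"],o["orientation"],o["width"],o["ft_force"])
for c in ["wrist"]:
    snap(c,c+"2.png")
    for q in ["rail","keeper","lever_pivot","lever_tip","loop_bar"]:
        r=place_of(q,c)
        print(c,q,[(np.round(world(c,d["point"]),1).tolist(),round(d["confidence"],2)) for d in r[:2]])
print(monitor.get_obs()["t"])
E
```

```text
2.3667 [389.87335208   8.25166518 262.8446845 ] [3.09634374e+00 5.29999248e-01 5.63607198e-04] 0.5732925176907351 [-0.26468296 -0.55789998 -0.25202442]
wrist rail [([284.3, 60.2, 112.4], 0.62)]
wrist keeper [([359.7, 87.1, 105.9], 0.88)]
wrist lever_pivot []
wrist lever_tip [([481.4, 130.4, 177.0], 0.63)]
wrist loop_bar []
2.6667
```

View pics/wrist2.png

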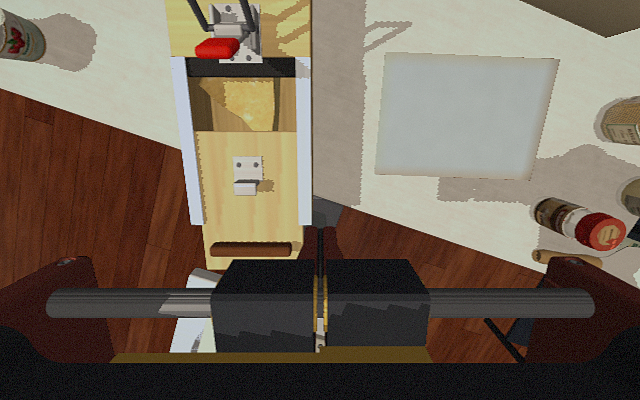

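The wrist view is square to the carrier. The hook is at px (247,175), the rail at (250,250) and the lever grip at (217,48). I'll go to the own +x side of the hook and come down there.

Request:
carry_out([
  [[0, 0, 0], [-16, 24, 0], 0],
  [[0, 0, 0], [-32, 48, 0], 0],
  [[0, 0, 0], [-49, 72, 0], 0],
  [[0, 0, 0], [-49, 72, -30], 0],
  [[0, 0, 0], [-49, 72, -60], 0],
  [[0, 0, 0], [-49, 72, -90], 0],
  [[0, 0, 0], [-49, 72, -115], 0],
  [[0, 0, 0], [-49, 72, -125], 0],
  [[0, 0, 0], [-49, 72, -125], 0],
  [[0, 0, 0], [-49, 72, -125], 0],
])

```text
t: 3.5
ee_pos: [340.7, 78.4, 137.5]
orientation: [3.098, 0.522, -0.002]
ft_force: [0.4, 0.2, 0.2]
width: 0.3
```

```bash
python3 - <<'E'
from h import *
o=monitor.get_obs(); print(o["t"],o["ee_pos"],o["orientation"],o["width"],o["ft_force"],o["qpos"])
for c in ["wrist"]:
    snap(c,c+"3.png")
    for q in ["rail","keeper"]:
        r=place_of(q,c)
        print(c,q,[(np.round(world(c,d["point"]),1).tolist(),round(d["confidence"],2)) for d in r[:2]])
E
```

```text
3.5 [340.70200853  78.44392048 137.47271508] [ 3.09790221e+00  5.21716250e-01 -2.49568571e-03] 0.3333533214140731 [0.41033897 0.20637657 0.17104927] [ 1.92276636e-01  1.70912392e-01  2.26823747e+00 -3.89096752e-05
  7.04032784e-01  1.42941473e+00]
wrist rail []
wrist keeper [([362.5, 91.1, 107.8], 0.91)]
```

View pics/wrist3.png

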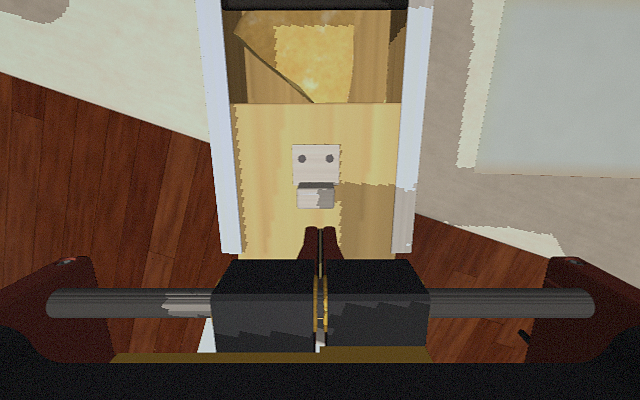

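Reachable, and the fingers are centred on the hook. I'll lower the tool and push along (0.944, 0.33).

Request:
carry_out([
  [[0, 0, 0], [0, 0, -15], 0],
  [[0, 0, 0], [0, 0, -28], 0],
  [[0, 0, 0], [0, 0, -32], 0],
  [[0, 0, 0], [0, 0, -32], 0],
  [[0, 0, 0], [4, 1.4, -32], 0],
  [[0, 0, 0], [8, 2.8, -32], 0],
  [[0, 0, 0], [12, 4.2, -32], 0],
  [[0, 0, 0], [17, 6, -32], 0],
  [[0, 0, 0], [22, 7.7, -32], 0],
  [[0, 0, 0], [27, 9.4, -32], 0],
])

```text
t: 4.48
ee_pos: [368.5, 88.7, 105.9]
orientation: [-3.098, -0.524, -0.001]
ft_force: [-2.4, -1.4, 2.0]
width: 0.5
```

Request:
carry_out([
  [[0, 0, 0], [4, 1.4, 0], 0],
  [[0, 0, 0], [8, 2.8, 0], 0],
  [[0, 0, 0], [12, 4.2, 0], 0],
  [[0, 0, 0], [16, 5.6, 0], 0],
  [[0, 0, 0], [20, 7, 0], 0],
  [[0, 0, 0], [20, 7, 0], 0],
])

```text
t: 4.98
ee_pos: [389.1, 95.8, 105.8]
orientation: [-3.097, -0.524, -0.002]
ft_force: [0.4, -0.0, 0.6]
width: 0.6
```

```bash
python3 - <<'E'
from h import *
o=monitor.get_obs(); print(o["t"],o["ee_pos"],o["orientation"],o["width"],o["ft_force"])
for c in ["wrist","top"]:
    snap(c,c+"4.png")
    for q in ["rail","keeper"]:
        r=place_of(q,c)
        print(c,q,[(np.round(world(c,d["point"]),1).tolist(),round(d["confidence"],2)) for d in r[:2]])
E
```

```text
4.9833 [389.06548724  95.78558843 105.75905773] [-3.09748902e+00 -5.23714374e-01 -2.26238228e-03] 0.6108044987353332 [ 0.39192428 -0.0106131   0.6404528 ]
wrist rail [([328.2, 79.2, 110.6], 0.7)]
wrist keeper [([402.0, 104.0, 106.5], 0.78)]
top rail []
top keeper []
```

View pics/wrist4.png

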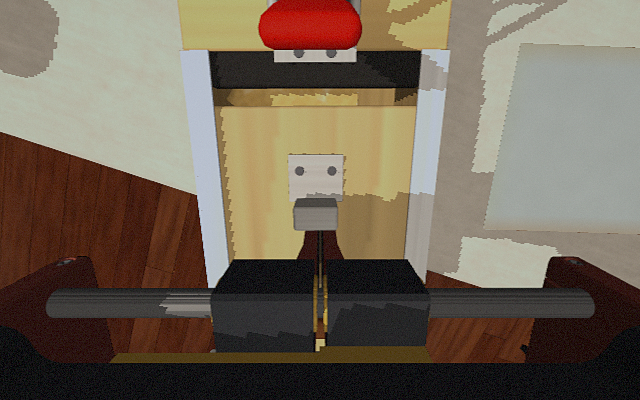

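The hook has moved about 44 mm. A gap of about 9 mm to the black seal shows at px row 97, so I'll do the rest gently.

Request:
carry_out([
  [[0, 0, 0], [2, 0.7, 0], 0],
  [[0, 0, 0], [4, 1.4, 0], 0],
  [[0, 0, 0], [6, 2.1, 0], 0],
  [[0, 0, 0], [7.5, 2.6, 0], 0],
  [[0, 0, 0], [7.5, 2.6, 0], 0],
])

```text
t: 5.7
ee_pos: [395.5, 98.1, 105.6]
orientation: [-3.098, -0.524, 0.0]
ft_force: [-1.7, -0.4, 0.3]
width: 0.5
```

Request:
carry_out([
  [[0, 0, 0], [1, 0.35, 0], 0],
  [[0, 0, 0], [2, 0.7, 0], 0],
  [[0, 0, 0], [2, 0.7, 0], 0],
])

```text
t: 5.95
ee_pos: [397.4, 98.8, 105.6]
orientation: [-3.098, -0.524, 0.0]
ft_force: [-1.5, -0.2, -0.4]
width: 0.4
```

```bash
python3 - <<'E'
from h import *
o=monitor.get_obs(); print(o["t"],o["ee_pos"],o["ft_force"])
for c in ["wrist"]:
    snap(c,c+"5.png")
    for q in ["rail","keeper","lever_tip"]:
        r=place_of(q,c)
        print(c,q,[(np.round(world(c,d["point"]),1).tolist(),round(d["confidence"],2)) for d in r[:2]])
E
```

```text
5.95 [397.35711949  98.76552524 105.6071719 ] [-1.4521138  -0.23923779 -0.36204995]
wrist rail [([339.3, 78.3, 111.9], 0.95)]
wrist keeper [([411.9, 108.0, 106.8], 0.64)]
wrist lever_tip [([481.2, 129.5, 177.1], 0.78)]
```

View pics/wrist5.png

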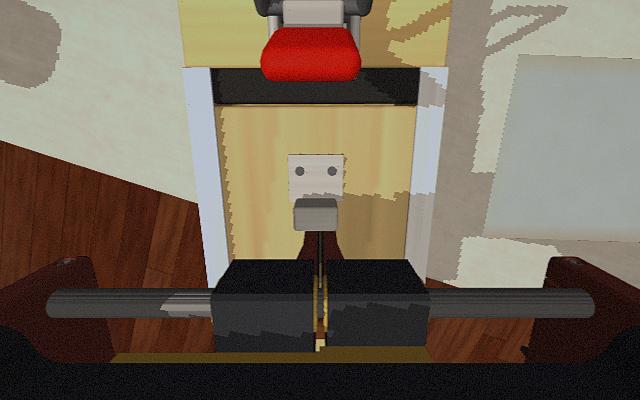

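The lid edge is practically at the seal (row 104). I'll push until the force rises.

Request:
carry_out([
  [[0, 0, 0], [1, 0.35, 0], 0],
  [[0, 0, 0], [2, 0.7, 0], 0],
  [[0, 0, 0], [2, 0.7, 0], 0],
])

```text
t: 6.4
ee_pos: [399.1, 99.4, 105.6]
orientation: [3.098, 0.524, -0.001]
ft_force: [-2.4, -0.7, 0.7]
width: 0.4
```

Request:
carry_out([
  [[0, 0, 0], [1, 0.35, 0], 0],
  [[0, 0, 0], [2, 0.7, 0], 0],
  [[0, 0, 0], [2, 0.7, 0], 0],
])

```text
t: 6.65
ee_pos: [399.8, 99.7, 105.5]
orientation: [3.097, 0.524, -0.005]
ft_force: [-6.6, -3.4, 5.2]
width: 0.3
```

Request:
carry_out([
  [[0, 0, 0], [1, 0.35, 0], 0],
  [[0, 0, 0], [2, 0.7, 0], 0],
  [[0, 0, 0], [2, 0.7, 0], 0],
])

```text
t: 6.9
ee_pos: [400.4, 100.0, 105.3]
orientation: [3.097, 0.524, -0.01]
ft_force: [-10.6, -4.0, 8.6]
width: 0.3
```

Request:
carry_out([
  [[0, 0, 0], [-3, -1, 0], 0],
  [[0, 0, 0], [-8, -2.8, 0], 0],
  [[0, 0, 0], [-14, -5, 0], 0],
  [[0, 0, 0], [-14, -5, 30], 0],
  [[0, 0, 0], [-14, -5, 65], 0],
  [[0, 0, 0], [-14, -5, 100], 0],
  [[0, 0, 0], [-14, -5, 135], 0],
  [[0, 0, 0], [-14, -5, 160], 0],
  [[0, 0, 0], [-14, -5, 160], 0],
])

```text
t: 7.65
ee_pos: [392.7, 96.5, 270.9]
orientation: [-3.097, -0.524, -0.018]
ft_force: [1.6, -0.3, -0.1]
width: 0.5
```

```bash
python3 - <<'E'
from h import *
o=monitor.get_obs(); print(o["t"],o["ee_pos"],o["ft_force"])
for c in ["wrist","top","scene"]:
    snap(c,c+"6.png")
    for q in ["rail","keeper","lever_tip","lever_pivot","loop_bar"]:
        r=place_of(q,c)
        print(c,q,[(np.round(world(c,d["point"]),1).tolist(),round(d["confidence"],2)) for d in r[:2]])
E
```

```text
7.65 [392.67175242  96.53091165 270.91687402] [ 1.63668697 -0.32892607 -0.05218822]
wrist rail [([337.0, 81.7, 105.6], 0.81), ([424.9, 441.6, -1.5], 0.34)]
wrist keeper [([408.1, 103.6, 99.1], 0.73)]
wrist lever_tip [([474.8, 127.6, 170.2], 0.62)]
wrist lever_pivot [([508.8, 139.1, 100.2], 0.88)]
wrist loop_bar []
top rail [([341.9, 84.4, 116.5], 0.8), ([455.9, 126.3, 2.8], 0.43)]
top keeper []
top lever_tip [([483.0, 133.5, 177.4], 0.75)]
top lever_pivot []
top loop_bar [([555.1, 158.4, 237.0], 0.66)]
scene rail [([341.0, 79.8, 111.8], 0.78)]
scene keeper [([411.4, 103.3, 102.6], 0.69)]
scene lever_tip [([480.5, 134.1, 172.0], 0.74)]
scene lever_pivot [([506.5, 138.7, 109.9], 0.72)]
scene loop_bar [([551.5, 157.7, 233.6], 0.57)]
```

View pics/wrist6.png

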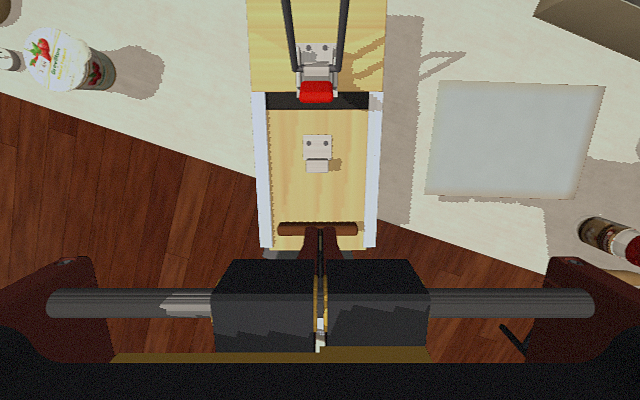

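The lid has met the seal and stays there: the rail moved 55 mm and the force rose to about 11 N. Before going behind the loop bar I'll check the clearance to the monitor screen by triangulating its corners.

```bash
python3 - <<'E'
from h import *
import cv2
for n in ["top6","scene6"]:
    im=cv2.imread(f"pics/{n}.png"); 
    c=im[40:240,150:350] if n=="top6" else im[50:290,130:370]
    cv2.imwrite(f"pics/{n}c.png",cv2.resize(c,None,fx=2.4,fy=2.4,interpolation=cv2.INTER_CUBIC))
def ray(c,px):
    K,R,t=cam(c); d=R.T@np.linalg.inv(K)@np.array([*px,1.]); return -R.T@t,d/np.linalg.norm(d)
def tri(a,b):
    o1,d1=ray("top",a);o2,d2=ray("scene",b)
    s=np.linalg.lstsq(np.c_[d1,-d2],o2-o1,rcond=None)[0]
    p,q=o1+s[0]*d1,o2+s[1]*d2; return np.round((p+q)/2),np.round(np.linalg.norm(p-q))
print(tri((303,125),(259,155)),tri((197,127),(183,240)),tri((173,67),(151,152)),tri((297,66),(236,88)))
E
```

```text
(array([727.,  81., 262.]), np.float64(19.0)) (array([754., 450., 163.]), np.float64(13.0)) (array([802., 404., 493.]), np.float64(4.0)) (array([783.,  82., 522.]), np.float64(23.0))
```

View pics/top6c.png

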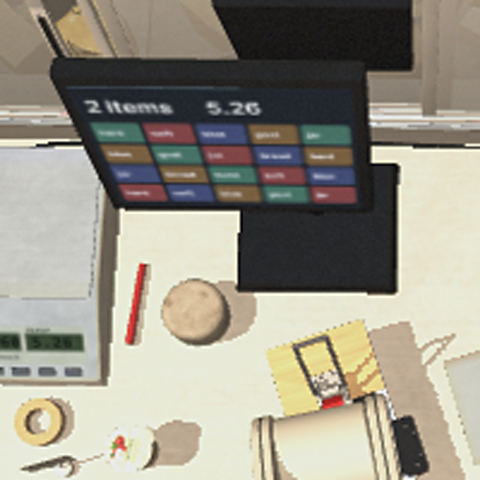

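View pics/scene6c.png

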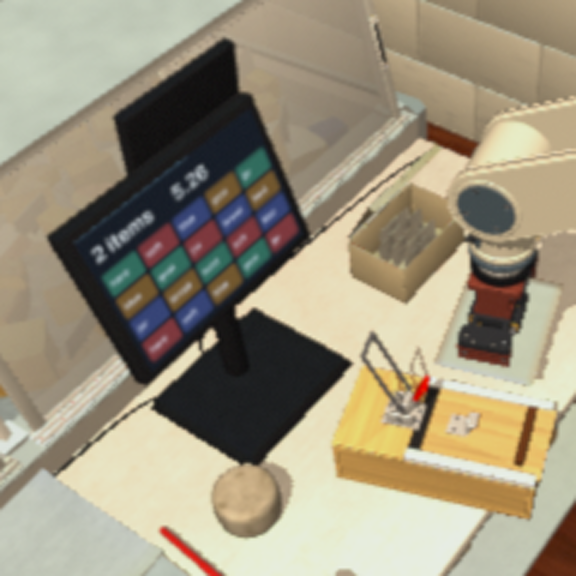

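The screen front is at x ≥ 725 mm and the wrist stays below about 660 mm. I'll go over the bar and down behind it.

Request:
carry_out([
  [[0, 0, 0], [10, 4, 25], 0],
  [[0, 0, 0], [40, 15, 30], 0],
  [[0, 0, 0], [75, 28, 30], 0],
  [[0, 0, 0], [110, 41, 30], 0],
  [[0, 0, 0], [145, 54, 30], 0],
  [[0, 0, 0], [175, 65, 30], 0],
  [[0, 0, 0], [193, 71, 30], 0],
  [[0, 0, 0], [193, 71, 20], 0],
  [[0, 0, 0], [193, 71, 20], 0],
])

```text
t: 9.3
ee_pos: [581.4, 166.6, 283.1]
orientation: [3.097, 0.524, -0.006]
ft_force: [-0.2, -0.9, -0.2]
width: 0.1
```

```bash
python3 - <<'E'
from h import *
o=monitor.get_obs(); print(o["t"],o["ee_pos"],o["ft_force"])
for c in ["wrist","top","scene"]:
    snap(c,c+"7.png")
    for q in ["keeper","loop_bar"]:
        r=place_of(q,c)
        print(c,q,[(np.round(world(c,d["point"]),1).tolist(),round(d["confidence"],2)) for d in r[:2]])
im=cv2.imread("pics/scene7.png")
cv2.imwrite("pics/scene7c.png",cv2.resize(im[110:290,210:410],None,fx=3,fy=3,interpolation=cv2.INTER_CUBIC))
E
```

```text
9.3 [581.39640667 166.63734501 283.09509122] [-0.17353516 -0.88231079 -0.17849781]
wrist keeper []
wrist loop_bar []
top keeper [([412.6, 106.9, 108.1], 0.98)]
top loop_bar [([412.0, 106.9, 106.0], 0.42)]
scene keeper [([414.0, 106.2, 104.1], 0.71)]
scene loop_bar [([551.9, 152.4, 236.9], 0.65)]
```

View pics/wrist7.png

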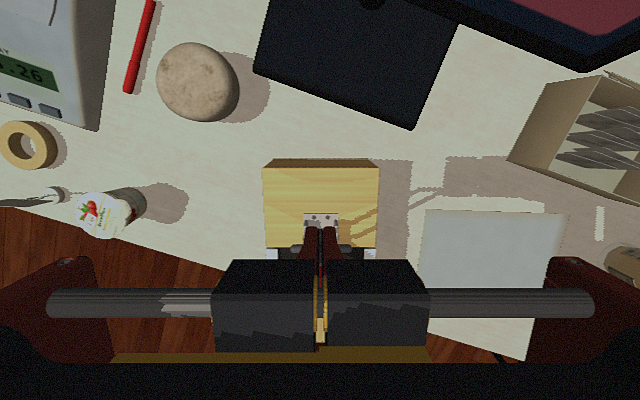

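View pics/scene7c.png

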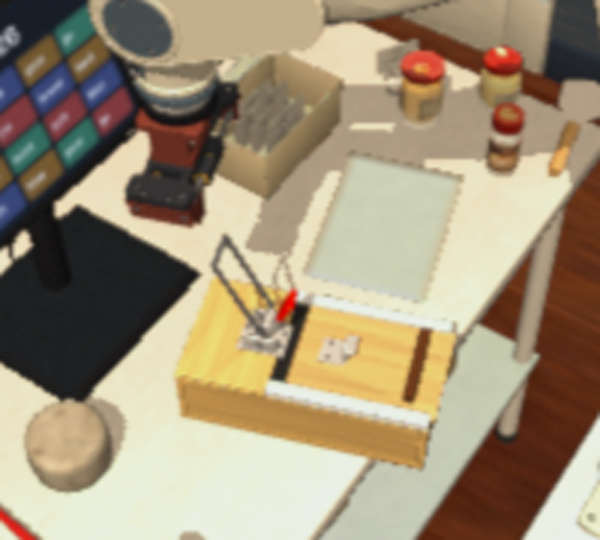

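The bar is ahead of the fingers with about 15 mm clear. I'll descend and push it over.

Request:
carry_out([
  [[0, 0, 0], [0, 0, -25], 0],
  [[0, 0, 0], [0, 0, -50], 0],
  [[0, 0, 0], [0, 0, -60], 0],
  [[0, 0, 0], [-10, -3.5, -60], 0],
  [[0, 0, 0], [-20, -7, -60], 0],
  [[0, 0, 0], [-30, -10.5, -60], 0],
  [[0, 0, 0], [-40, -14, -60], 0],
  [[0, 0, 0], [-48, -16.8, -60], 0],
  [[0, 0, 0], [-55, -19.3, -60], 0],
  [[0, 0, 0], [-62, -21.6, -60], 0],
])

```text
t: 10.58
ee_pos: [519.7, 145.0, 226.4]
orientation: [-3.098, -0.524, -0.002]
ft_force: [0.1, 0.2, 0.8]
width: 0.2
```

Request:
carry_out([
  [[0, 0, 0], [-6, -2, 0], 0],
  [[0, 0, 0], [-12, -4.1, 0], 0],
  [[0, 0, 0], [-19, -6.5, 0], 0],
  [[0, 0, 0], [-19, -6.5, 0], 0],
  [[0, 0, 0], [-19, -6.5, 0], 0],
  [[0, 0, 0], [-19, -6.5, 0], 0],
])

```text
t: 11.08
ee_pos: [501.6, 138.8, 225.8]
orientation: [-3.098, -0.524, -0.001]
ft_force: [0.3, 0.9, -0.2]
width: 0.5
```

```bash
python3 - <<'E'
from h import *
o=monitor.get_obs(); print(o["t"],o["ee_pos"],o["ft_force"])
for c in ["top","scene"]:
    snap(c,c+"8.png")
    for q in ["keeper","loop_bar","lever_tip"]:
        r=place_of(q,c)
        print(c,q,[(np.round(world(c,d["point"]),1).tolist(),round(d["confidence"],2)) for d in r[:2]])
im=cv2.imread("pics/scene8.png")
cv2.imwrite("pics/scene8c.png",cv2.resize(im[150:290,240:400],None,fx=4,fy=4,interpolation=cv2.INTER_CUBIC))
E
```

```text
11.0833 [501.61420341 138.8063132  225.77182596] [ 0.30122677  0.92929259 -0.17835573]
top keeper [([408.5, 109.4, 104.5], 0.82)]
top loop_bar []
top lever_tip [([481.6, 132.4, 178.4], 0.59)]
scene keeper [([411.0, 105.7, 101.7], 0.72)]
scene loop_bar [([438.8, 115.9, 221.2], 0.48)]
scene lever_tip [([480.6, 132.4, 175.7], 0.68)]
```

View pics/scene8c.png

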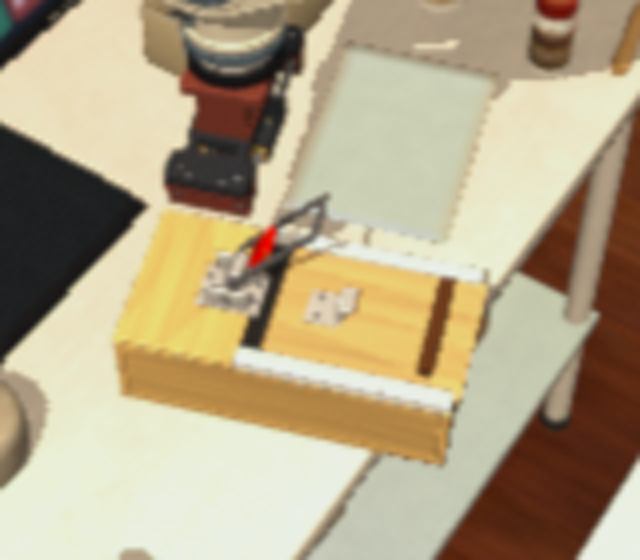

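The loop is going over; the last picture caught it in mid-fall. I'll wait, moving back to own +x at height.

Request:
carry_out([
  [[0, 0, 0], [0, 0, 0], 0],
  [[0, 0, 0], [0, 0, 0], 0],
  [[0, 0, 0], [0, 0, 0], 0],
  [[0, 0, 0], [0, 0, 0], 0],
  [[0, 0, 0], [0, 0, 0], 0],
  [[0, 0, 0], [0, 0, 0], 0],
])

```text
t: 11.98
ee_pos: [501.3, 138.7, 225.7]
orientation: [3.098, 0.524, 0.0]
ft_force: [-0.5, -0.5, 0.0]
width: 0.4
```

```bash
python3 - <<'E'
from h import *
o=monitor.get_obs(); print(o["t"],o["ee_pos"],o["ft_force"])
for c in ["scene","top"]:
    snap(c,c+"9.png")
    for q in ["keeper","loop_bar","lever_tip"]:
        r=place_of(q,c)
        print(c,q,[(np.round(world(c,d["point"]),1).tolist(),round(d["confidence"],2)) for d in r[:2]])
im=cv2.imread("pics/scene9.png")
cv2.imwrite("pics/scene9c.png",cv2.resize(im[150:290,240:400],None,fx=4,fy=4,interpolation=cv2.INTER_CUBIC))
E
```

```text
11.9833 [501.31883133 138.73187492 225.70092212] [-0.53941272 -0.49186132  0.02787741]
scene keeper [([411.4, 107.1, 103.3], 0.93)]
scene loop_bar [([395.9, 102.2, 92.0], 0.42)]
scene lever_tip [([477.2, 129.8, 175.1], 0.72)]
top keeper [([479.6, 132.4, 177.8], 0.67), ([410.2, 109.5, 108.1], 0.65)]
top loop_bar []
top lever_tip [([483.1, 134.5, 179.7], 0.6), ([451.1, -342.4, 1.8], 0.54)]
```

View pics/scene9c.png

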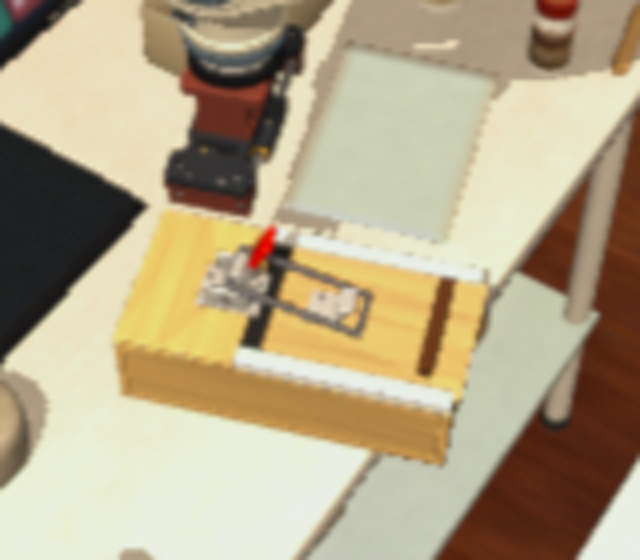

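The loop lies round the hook, its bar about 16 mm beyond it towards the robot. Next I'll go to the hook side of the lever.

Request:
carry_out([
  [[0, 0, 0], [-16, -5.5, 0], 0],
  [[0, 0, 0], [-32, -11, 0], 0],
  [[0, 0, 0], [-50, -17.5, 0], 0],
  [[0, 0, 0], [-50, -17.5, -20], 0],
  [[0, 0, 0], [-50, -17.5, -40], 0],
  [[0, 0, 0], [-50, -17.5, -57], 0],
  [[0, 0, 0], [-50, -17.5, -57], 0],
  [[0, 0, 0], [-50, -17.5, -57], 0],
])

```text
t: 13.05
ee_pos: [450.9, 121.1, 168.3]
orientation: [3.097, 0.524, -0.003]
ft_force: [0.4, -0.0, -0.7]
width: 0.4
```

```bash
python3 - <<'E'
from h import *
o=monitor.get_obs(); print(o["t"],o["ee_pos"],o["ft_force"])
for c in ["wrist","scene"]:
    snap(c,c+"10.png")
    for q in ["keeper","loop_bar","lever_tip","lever_pivot"]:
        r=place_of(q,c)
        print(c,q,[(np.round(world(c,d["point"]),1).tolist(),round(d["confidence"],2)) for d in r[:2]])
im=cv2.imread("pics/scene10.png")
cv2.imwrite("pics/scene10c.png",cv2.resize(im[150:290,240:400],None,fx=4,fy=4,interpolation=cv2.INTER_CUBIC))
E
```

```text
13.05 [450.85063572 121.13314764 168.33946825] [ 0.3743501  -0.03448386 -0.70726262]
wrist keeper [([429.3, 441.2, 4.1], 0.37)]
wrist loop_bar []
wrist lever_tip [([482.9, 129.8, 177.9], 0.94)]
wrist lever_pivot [([514.5, 143.0, 110.5], 0.68), ([344.6, 83.6, 112.4], 0.16)]
scene keeper [([411.6, 105.7, 103.4], 0.9)]
scene loop_bar [([398.0, 99.2, 93.9], 0.6)]
scene lever_tip [([480.3, 132.7, 174.8], 0.54)]
scene lever_pivot [([505.2, 138.0, 110.5], 0.95)]
```

View pics/wrist10.png

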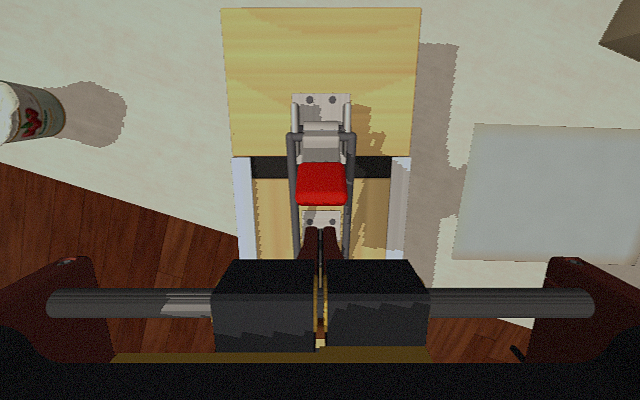

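View pics/scene10c.png

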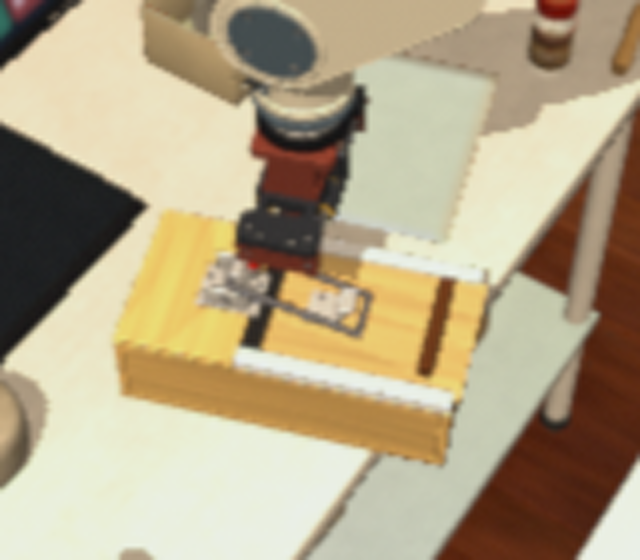

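In the wrist view the loop encircles the hook and the lever grip is at (320,185), in line with the fingers. Now I'll swing the lever back.

Request:
carry_out([
  [[0, 0, 0], [10.4, 3.6, 0], 0],
  [[0, 0, 0], [19.8, 6.9, 0], 0],
  [[0, 0, 0], [29.3, 10.2, 0], 0],
  [[0, 0, 0], [37.8, 13.2, 0], 0],
  [[0, 0, 0], [45.3, 15.8, 0], 0],
  [[0, 0, 0], [52.9, 18.4, 1], 0],
  [[0, 0, 0], [60.9, 21.2, 1], 0],
  [[0, 0, 0], [69.9, 24.3, -1], 0],
  [[0, 0, 0], [78.4, 27.3, -3.5], 0],
])

```text
t: 14.3
ee_pos: [529.1, 148.4, 164.4]
orientation: [3.097, 0.524, -0.005]
ft_force: [-5.9, -2.0, -1.2]
width: 0.8
```

```bash
python3 - <<'E'
from h import *
o=monitor.get_obs(); print(o["t"],o["ee_pos"],o["ft_force"])
for c in ["wrist","scene"]:
    snap(c,c+"11.png")
    for q in ["keeper","loop_bar","lever_tip"]:
        r=place_of(q,c)
        print(c,q,[(np.round(world(c,d["point"]),1).tolist(),round(d["confidence"],2)) for d in r[:2]])
im=cv2.imread("pics/scene11.png")
cv2.imwrite("pics/scene11c.png",cv2.resize(im[150:290,240:400],None,fx=4,fy=4,interpolation=cv2.INTER_CUBIC))
E
```

```text
14.3 [529.08689124 148.3772549  164.39333683] [-5.883201   -1.95585781 -1.24245453]
wrist keeper [([417.1, 110.4, 105.9], 0.76)]
wrist loop_bar []
wrist lever_tip [([550.0, 156.4, 177.9], 0.69)]
scene keeper [([412.8, 110.1, 103.1], 0.91)]
scene loop_bar [([414.6, 105.3, 94.0], 0.52)]
scene lever_tip [([605.2, -370.5, 1.9], 0.75), ([550.9, 156.9, 171.4], 0.58)]
```

View pics/wrist11.png

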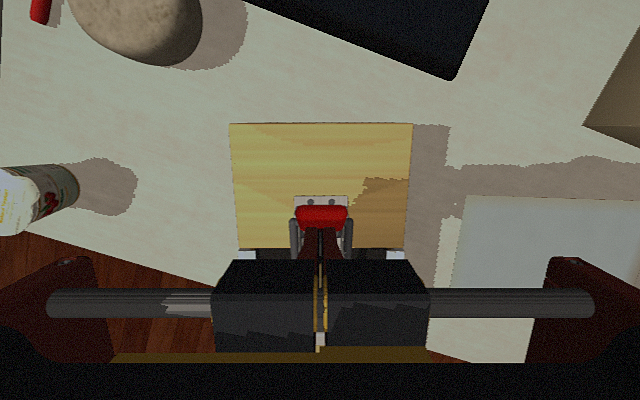

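View pics/scene11c.png

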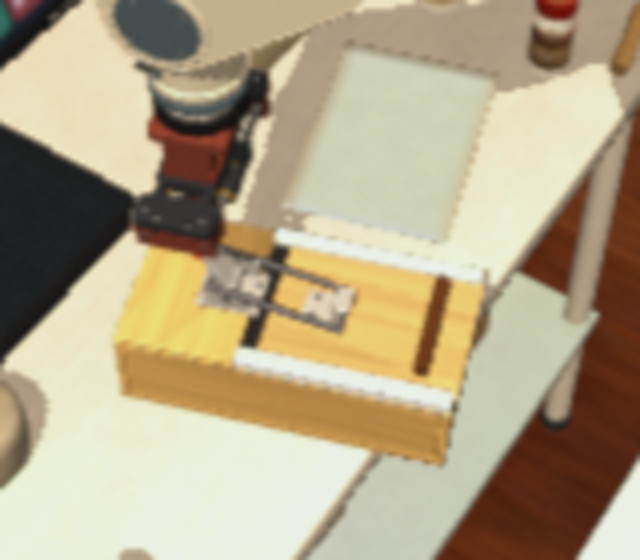

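The bar is drawn under the lip. Continuing along the arc down to flat.

Request:
carry_out([
  [[0, 0, 0], [7.8, 2.7, -4], 0],
  [[0, 0, 0], [16.6, 5.8, -9], 0],
  [[0, 0, 0], [22, 7.7, -13.5], 0],
  [[0, 0, 0], [26.9, 9.4, -18], 0],
  [[0, 0, 0], [31.4, 11, -23.5], 0],
  [[0, 0, 0], [35.5, 12.4, -29.5], 0],
  [[0, 0, 0], [38, 13.3, -34.5], 0],
  [[0, 0, 0], [40.4, 14.1, -39.5], 0],
  [[0, 0, 0], [41.8, 14.6, -45], 0],
  [[0, 0, 0], [41.8, 14.6, -50], 0],
])

```text
t: 15.53
ee_pos: [572.6, 163.5, 116.0]
orientation: [-3.097, -0.524, -0.003]
ft_force: [-15.6, -3.4, 58.7]
width: 0.1
```

Request:
carry_out([
  [[0, 0, 0], [0, 0, -1], 0],
  [[0, 0, 0], [0, 0, -2], 0],
  [[0, 0, 0], [0, 0, -2], 0],
])

```text
t: 15.78
ee_pos: [572.5, 163.5, 116.6]
orientation: [-3.097, -0.524, -0.004]
ft_force: [-8.6, -1.6, 29.6]
width: 0.6
```

A firm stop at z≈116 suggests the lever is flat. I'll lift off and check.

Request:
carry_out([
  [[0, 0, 0], [0, 0, 3], 0],
  [[0, 0, 0], [0, 0, 10], 0],
  [[0, 0, 0], [0, 0, 35], 0],
  [[0, 0, 0], [-20, -7, 70], 0],
  [[0, 0, 0], [-45, -15, 105], 0],
  [[0, 0, 0], [-70, -24, 135], 0],
  [[0, 0, 0], [-100, -60, 150], 0],
  [[0, 0, 0], [-120, -95, 150], 0],
  [[0, 0, 0], [-120, -130, 150], 0],
  [[0, 0, 0], [-120, -130, 150], 0],
])

```text
t: 16.62
ee_pos: [450.0, 28.5, 263.8]
orientation: [3.097, 0.518, 0.001]
ft_force: [-0.1, 0.0, 0.4]
width: 0.6
```

```bash
python3 - <<'E'
from h import *
o=monitor.get_obs(); print(o["t"],o["ee_pos"],o["ft_force"])
for c in ["wrist","scene","top"]:
    snap(c,c+"12.png")
    for q in ["keeper","loop_bar","lever_tip","lever_pivot","rail"]:
        r=place_of(q,c)
        print(c,q,[(np.round(world(c,d["point"]),1).tolist(),round(d["confidence"],2)) for d in r[:2]])
im=cv2.imread("pics/scene12.png")
cv2.imwrite("pics/scene12c.png",cv2.resize(im[150:290,240:400],None,fx=4,fy=4,interpolation=cv2.INTER_CUBIC))
E
```

```text
16.6167 [449.96699059  28.52943505 263.80840997] [-0.0640491   0.03934891  0.41732302]
wrist keeper [([418.0, 110.9, 99.0], 0.68), ([416.8, 115.0, 105.3], 0.56)]
wrist loop_bar [([419.9, 111.3, 97.3], 0.89)]
wrist lever_tip [([583.8, 171.2, 113.4], 0.58)]
wrist lever_pivot [([516.3, 145.2, 106.7], 0.86)]
wrist rail [([346.8, 88.4, 111.0], 0.9)]
scene keeper [([417.7, 109.3, 104.4], 0.78)]
scene loop_bar [([414.3, 109.7, 95.3], 0.69)]
scene lever_tip [([585.7, 166.4, 107.5], 0.86)]
scene lever_pivot [([504.1, 140.0, 109.0], 0.98)]
scene rail [([343.6, 83.5, 110.4], 0.63)]
top keeper [([416.5, 112.3, 103.7], 0.93)]
top loop_bar []
top lever_tip [([585.8, 169.7, 114.5], 0.54)]
top lever_pivot [([513.5, 143.2, 106.2], 0.78), ([448.0, -341.2, -0.5], 0.34)]
top rail [([349.7, 85.6, 116.4], 0.63)]
```

View pics/wrist12.png

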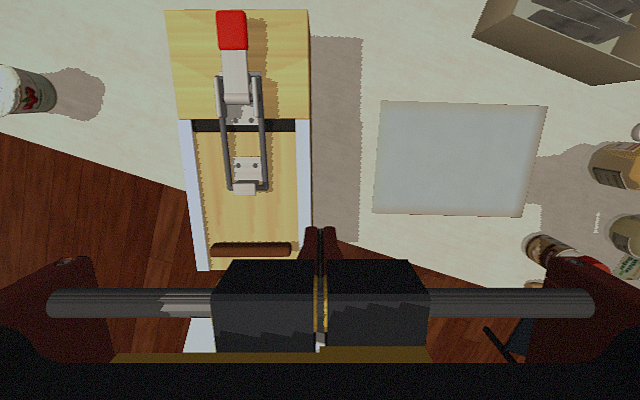

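View pics/scene12c.png

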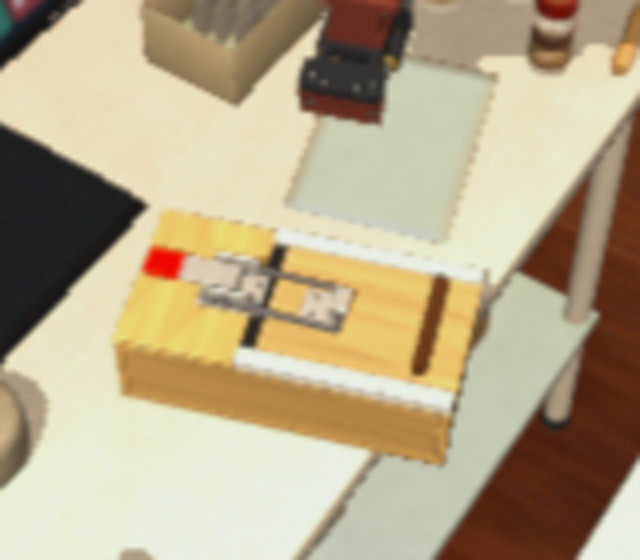

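```bash
python3 - <<'E'
from h import *
print(monitor.get_obs()["ft_force"]); order.close_job()
E
```

```text
[-0.28956127 -0.31671057  0.49973167]
the job is handed in; nothing more can be done
```

The carrier is closed and latched, and I handed the job in at about 17.5 s of the 61 s; no verdict was reported.

- **Lid:** I pushed it by the hook to the seal, where the force rose to about 11 N. I pushed on the hook because the rail's far side was closer to the base than the arm reaches with the tool down. The closed latch then drew the lid in by about 5 mm more.
- **Loop:** I tipped it over from behind, and its bar came down about 16 mm beyond the hook. Swinging the lever back drew the bar under the lip.
- **Lever:** I pressed it down until it met a firm stop. The force reached about 59 N at the fingertips for a moment, then about 30 N.

**Last checks:** About 0.8 s after I let go, the pictures showed the lever still flat. Its tip read 107–114 mm high, against 104–109 mm for the pivot. The bar was at the hook and the gripper was clear, with no force on it. I did not measure the lid opening directly; the network positions scatter by about 4 mm. The arm's path stayed clear of the jars, pot and cheese, but I did not measure their positions before or after.

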